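# Seat the collet chuck in the leaning tightening fixture and lock it with the cam lever

## Task

Take the collet chuck (the tool holder with the round dark nut) out of the rack and seat it fully home in the leaning taper socket of the tightening fixture, with its drive slots over the two dogs. Then swing the cam lever round until its eccentric bears in the groove of the chuck's flange and holds it tight, and let go. Leave the face-mill arbor in its place in the rack and do not disturb the oil bottle or the carton.

Things in the scene. Friction and masses are not known exactly. Their poses are not given: they have to be found in the camera images.
- chuck_nut (a point): Collet chuck: round steel taper-shank tool holder, 117 mm long, 0.45 kg. This point: middle of its dark round nut, where to grip it: 40 mm diameter from 10 mm below to 10 mm above the point, end face 17 mm above. z = chuck axis, shank to nut. Neck of 33 mm diameter from 11 to 30 mm below, then the flange. Starts upright in one of the rack's holes, flange on its plate.
- chuck_face (a point): Centre of the flat underside of the chuck's flange, 52 mm below chuck_nut, same axes. Flange: 50 mm diameter, 22 mm thick, a V groove round its rim (flanks from 6 to 9 and 16 to 19 mm above this face, root diameter 40 mm). Two 16 mm wide drive slots cut the rim at its +x and -x, floors 17 mm from the axis (a half turn about z is the same). Taper below: 32 to 18 mm diameter, 48 mm long.
- spindle_head: Head of the fixture, fixed, leaning 30 degrees from vertical to its front. Origin: centre of the round nose face (60 mm diameter, 105 mm above the worktop), at the mouth of the taper socket (33 mm wide, 55 mm deep). z = socket axis, up and out; x = up the slope, away from the front; y = left. Chuck home: chuck_face at this origin, its z along this z, its x along this x or opposite.
- dog_top (a point): Top of one of the two drive dogs (axes as the head's). They stand 8.5 mm above the nose face at the head's +x and -x, 18.5 to 29 mm from the socket axis, 12.5 mm wide in y, the top 3 mm chamfered to 8.4 mm. If the slots are not over the dogs, the flange rests on them, 8.5 mm too high.
- cam_pivot (a point): Where the cam lever's axis meets the level of the nose face, at x 0, y -44 mm in the head's frame; the axis is parallel to the head's z. The lever's hub there is 17 mm in diameter and ends 27 mm above the nose level. Around is a flat plate 6 mm below the nose level, x -52 to 52, y -66 to 46 mm in the head's frame.
- cam_lever (a joint): Lever angle q, rad: 0 = open, grows clockwise looking down on the head. Starts at 0 to 0.35, clear of the flange. The lever points along (sin(1.309-q), -cos(1.309-q)) in the head's x, y. With the chuck home it first bears at about 1.25, is tight from 1.45 on; stop at 1.75 (harmless). Dry friction 0.2 Nm (2.5 N at the handle, a few N more when tight), no spring: stays where left.
- eccentric (a point): Steel eccentric disc on the cam lever, 34 mm diameter, 4 mm thick, set 8 mm off the pivot. This point: its centre, 9.6 mm above the nose level. As the lever closes, the disc's rim swings into the groove of the flange and presses it inward and down by the groove's lower flank. If closed before the chuck is in, it is in the flange's way.
- lever_grip (a point): Middle of the upright round black handle at the end of the cam lever: 18.5 mm diameter, parallel to the head's z, from 32 mm below to 20 mm above this point. It is 85 mm from the pivot axis and 45 mm above the nose level, and turns with the lever. The lever's 10 mm bar runs to the pivot 25 mm below this point.
- rack: Grey sheet-metal rack fixed on the worktop, 84 x 204 mm (240 mm over its feet), with a flat plate whose top is 62 mm above the worktop. Origin: the worktop under its centre; y = along the rack. Two holes of 36 mm at y +48 and -48 mm: one holds the collet chuck, the other the face-mill arbor.
- mill_arbor: Face-mill arbor: shank and flange as the collet chuck's, but a shorter end, 56 mm high above the flange's underside, with a 22 mm spigot and a 27 mm screw head in place of the nut. It stays in the rack. Origin: centre of its flange's underside; z up its axis.
- oil_bottle: Small yellow oil bottle with a red nozzle, 48 mm wide, 92 mm tall, standing behind the rack and the fixture. Origin: centre of its underside.
- small_carton: Closed cardboard carton, 65 x 70 x 55 mm, standing left behind the rack. Origin: centre of its underside.
There are look-alikes about, which are no part of the job. What is shaped like the part that bears chuck_nut but purple, turquoise or yellow is not meant.

How it is judged:
By the outcome, as a careful person would: the job done as asked, in the order asked, and still so for the second after the job is handed in, with the robot touching nothing.
It also fails if it takes over 56 s, if anything falls off the work surface, if the arm or the gripper's body presses on something with over 40 N, if the wrist force passes 120 N, or if a joint passes its speed limit or range.

## Robot

A 6-joint arm with a two-finger parallel gripper is mounted at the origin on a cart in front of the work surface, level with it; the furniture and walls round the work are solid. World frame = base frame: x ahead of the robot, y to its left, z up, the work surface at z = 0. Lengths are in m, angles in rad, forces in N, time in s.
With the tool pointing down it reaches from about 0.35 to 0.775 m from the base axis. Payload 7.3 kg.
Tool frame: the origin (TCP) lies on the centre line of the jaws, within the pads' length; the fingertips stand 25 mm ahead of it and the grasp point (between the pads) lies 6 mm ahead of it; z points along the fingers, y is the direction in which the jaws open and shut (so a half turn about z gives the same grasp; the last joint's range is limited). The gripper opens to 92 mm and grips with 3 to 60 N. Pads are 19 mm wide; open, the fingers measure 130 mm over their backs; the gripper's body (75 mm by 190 mm) begins 47 mm behind the grasp point.
Start: joints at [1.1, 0.342, 1.524, -0, 1.275, -0.146], TCP at [0.168, 0.498, 0.252] pointing down, gripper open.
Joint ranges: [-2.53, 2.53], [-0.77, 2.02], [0.04, 2.7], [-1, 4.14], [0.28, 2.66], [-3.11, 3.11]. Speed limits (rad/s): [2.57, 2.57, 3.14, 3.14, 3.14, 3.14].

## Interface

Orientations are given as [roll, pitch, yaw] about the fixed x, y, z axes, in that order (R = Rz(yaw) Ry(pitch) Rx(roll)).
In Python, from cell import telemetry, read_camera, workorder gives the robot as it stands.
- The arm moves only by the shell command python3 -m creep 'ROWS' [FORCE]. ROWS is JSON, one flat list of numbers, 5 for each row, row after row: the opening, from 0 (shut) to 1 (fully open), then the shift along the world's x, y, z in m, then the turn about the world's z in rad. A call has 1 to 12 rows; each row shifts and turns the pose as measured when the row begins; what a row does not reach is not made up. A row lasts 1/8 s, in which the tool goes at most 62.5 mm and 10.7 degrees, less where a joint would pass 70% of its speed; a pose out of reach is approached as far as the arm can. A call is refused whole if a number of a shift passes 0.0625 or a number of a turn 0.188, either way. A call with a gripper value outside its range is refused whole. The fingers move at their own pace and stop on an object; FORCE is the grip in N (left out, the last holds). Time passes only in rows, so rows that do not move let the fingers close. It gives the time, the measured TCP pose, the force and the opening at its end, in the units of the state.
- telemetry.observe(): the state, without advancing time (a new reading comes with each control period).
- read_camera(name): name is "side" or "top"; returns a dict with "image" (384x512x3 uint8, red, green, blue), "fovy" (degrees; the focal length in pixels is half the picture's height over the tangent of half this angle, whatever the lens; pixels are square), "cx", "cy" (the principal point, pixels), "R" (3x3) and "t" (3): a world point X has camera coordinates R X + t. Camera axes: x right, y down, z forward; pixel columns grow to the right and rows downward; lengths in m; the calibration is good to about 2 mm. A picture is of the moment at which its call begins. There is no depth.
- workorder.hand_in(): hands the job in, once; it reports no verdict.
The state is a dict: "time": time; "qpos": joint angles; "qvel": joint speeds; "joint_efforts": joint torques, N m; "tool_pos": TCP position; "tool_rot": TCP orientation; "contact_force": force on the tool from outside, world axes, zero at the start; "torque": the same for the moment, N m; "opening": finger opening in m.
Only numpy, scipy, OpenCV 4.12 (cv2) and the standard library are available. Lean on these libraries where they do the work, as an engineer would, in place of code of your own. Each camera call takes 0.05 s, during which the arm holds its last target.

## Working session

There is one attempt and no reset: what is moved stays moved. The work goes in short steps, Python scripts to look and compute and a shell command to move; the robot and the scene stay as the last step left them, time stands still between calls to the robot, and variables do not carry over. Pictures are saved under pics/ and viewed, and the job is handed in when it is done.

```bash
ls -R | head -30; mkdir -p pics; python3 - <<'E'
from cell import telemetry, read_camera
import cv2,numpy as np
print(telemetry.observe())
for n in("side","top"):
    c=read_camera(n); cv2.imwrite(f"pics/{n}0.png",c["image"][:,:,::-1]); np.savez(f"{n}0.npz",**c)
    print(n,c["fovy"],c["cx"],c["cy"],c["R"],c["t"], -np.array(c["R"]).T@c["t"])
E
```

```text
.:
pics

./pics:
{'time': 0.0, 'qpos': array([ 1.09998566e+00,  3.42718728e-01,  1.52503752e+00, -1.46755624e-05,
        1.27539264e+00, -1.45971888e-01]), 'qvel': array([ 0.00024904,  0.00096935, -0.00015744,  0.00039715, -0.00125979,
        0.00085478]), 'joint_efforts': array([-2.88789033e-04, -4.31228793e+01, -2.44219315e+01,  7.17765070e-02,
        5.58810204e-02, -7.15042916e-05]), 'tool_pos': array([0.16735273, 0.49721418, 0.25103985]), 'tool_rot': array([-3.14005093e+00, -2.12476246e-04,  2.81675800e+00]), 'contact_force': array([-0.34413323, -0.38190589, -0.77031603]), 'torque': array([-0.0075474 , -0.00217375,  0.03179041]), 'opening': 0.09172630006669766}
side 56.28670892972829 261.25398264980686 187.6188018101724 [[ 0.99963657 -0.0258819  -0.00753974]
 [-0.01983667 -0.51682828 -0.85585924]
 [ 0.01825451  0.85569776 -0.51715386]] [-0.55264133  0.15463054  0.97015067] [ 0.53779821 -0.76454172  0.62989237]
top 46.071496615736535 260.53323007375116 191.40136184364903 [[-0.02239211 -0.99968081  0.01169895]
 [-0.99472668  0.02110659 -0.10036601]
 [ 0.10008705 -0.01388466 -0.9948818 ]] [0.05979589 0.5777437  1.33298327] [0.44262167 0.06609062 1.38344708]
```

View pics/side0.png

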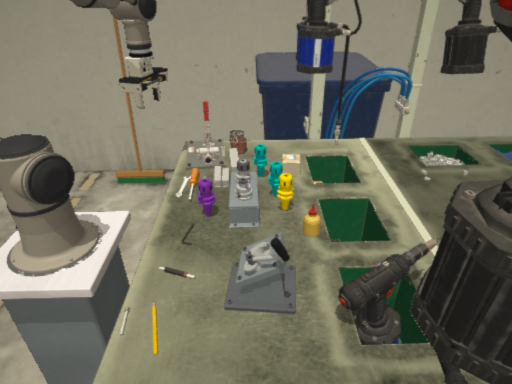

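View pics/top0.png

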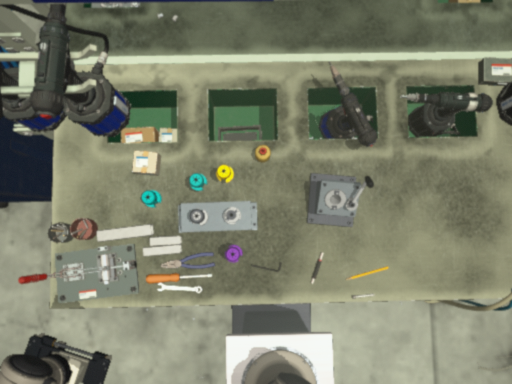

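Side view: rack at about (245,195), fixture at (262,280). Top view: rack at (217,216), fixture at (335,198), bottle at (262,152). Next I'll enlarge those areas.

```bash
python3 - <<'E'
import cv2
s=cv2.imread("pics/side0.png");t=cv2.imread("pics/top0.png")
def up(im,x0,y0,x1,y1,k,n): cv2.imwrite(n,cv2.resize(im[y0:y1,x0:x1],None,fx=k,fy=k,interpolation=cv2.INTER_CUBIC))
up(t,170,165,270,240,8,"pics/t_rack.png")
up(t,295,160,385,230,8,"pics/t_fix.png")
up(s,205,225,305,315,6,"pics/s_fix.png")
up(s,215,145,275,230,7,"pics/s_rack.png")
E
```

```text
(no output)
```

View pics/t_rack.png

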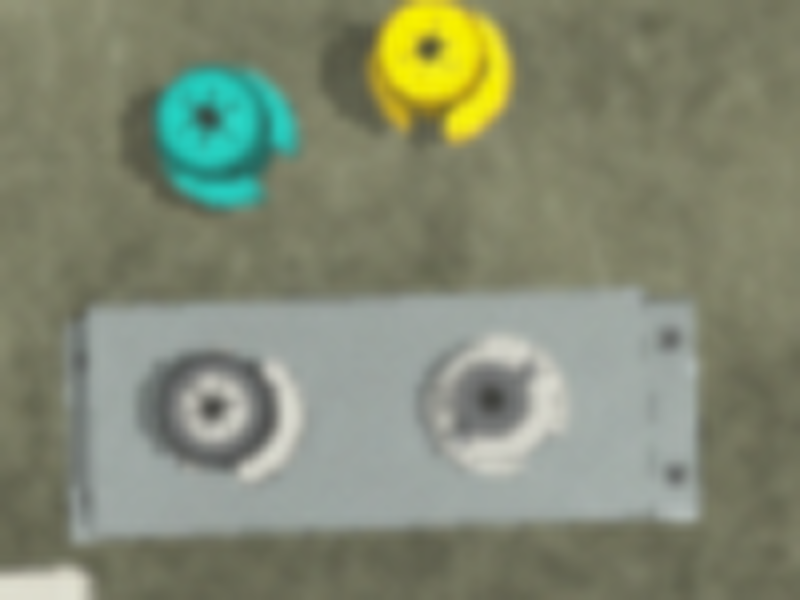

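View pics/t_fix.png

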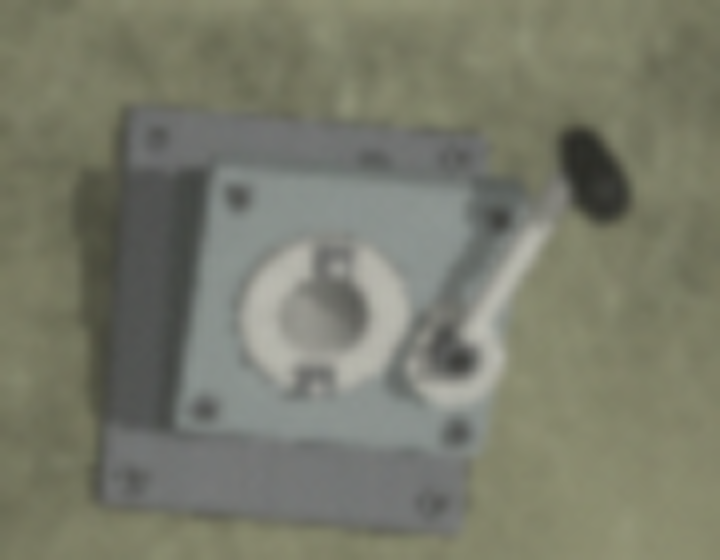

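View pics/s_fix.png

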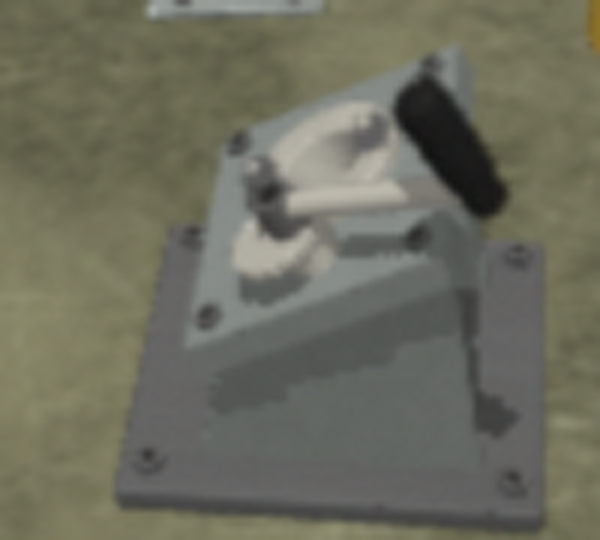

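View pics/s_rack.png

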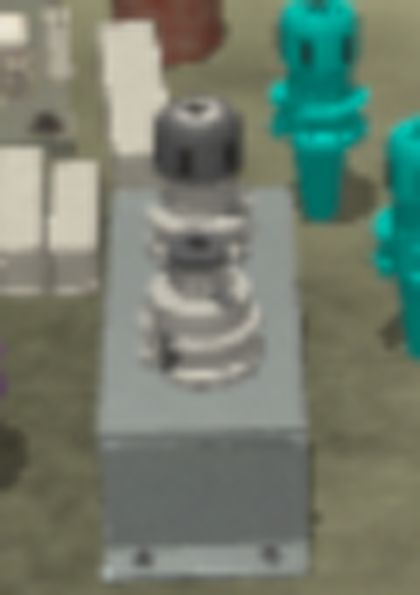

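```bash
cat > h.py <<'E'
import numpy as np,cv2
from scipy.optimize import least_squares
def load(n): return {k:v for k,v in np.load(n).items()}
def proj(c,X):
    f=192/np.tan(np.radians(float(c["fovy"]))/2); p=np.asarray(X)@c["R"].T+c["t"]
    return np.stack([c["cx"]+f*p[...,0]/p[...,2], c["cy"]+f*p[...,1]/p[...,2]],-1)
def ray(c,uv):
    f=192/np.tan(np.radians(float(c["fovy"]))/2); uv=np.atleast_2d(uv).astype(float)
    d=np.c_[(uv[:,0]-c["cx"])/f,(uv[:,1]-c["cy"])/f,np.ones(len(uv))]@c["R"]
    return -c["R"].T@c["t"],d
def onz(c,uv,z):
    o,d=ray(c,uv); return o+d*((z-o[2])/d[:,2])[:,None]
def crop(p,x0,y0,k): return np.array([x0,y0])+(np.array(p,float)+.5)/k-.5
def headR(psi):  # x up the slope, tilt toward front
    a=np.radians(30); h=np.array([np.cos(psi),np.sin(psi),0]); zz=np.array([0,0,1.])
    x=np.cos(a)*h+np.sin(a)*zz; z=-np.sin(a)*h+np.cos(a)*zz; y=np.cross(z,x)
    return np.c_[x,y,z]
E
python3 - <<'E'
from h import *
T=load("top0.npz");S=load("side0.npz")
m=1e-3
pts=[(0,[212,168],[52,46,-6]),(0,[520,187],[52,-66,-6]),(0,[178,428],[-52,46,-6]),(0,[472,450],[-52,-66,-6]),
(1,[460,48],[52,46,-6]),(1,[230,130],[-52,46,-6]),(1,[187,345],[-52,-66,-6])]
def uv(w,p): return crop(p,295,160,8) if w==0 else crop(p,205,225,6)
def res(v,full=False):
    R=headR(v[2]);o=np.array([v[0],v[1],.105]);r=[]
    for w,p,X in pts: r.append(proj(T if w==0 else S,o+R@(np.array(X)*m))-uv(w,p))
    return np.array(r).ravel()
s=least_squares(res,[.45,-.15,0]);print(s.x,np.degrees(s.x[2]));print(res(s.x).reshape(-1,2).round(2))
R=headR(s.x[2]);o=np.array([s.x[0],s.x[1],.105])
for q in(0,.2,.35):
    a=1.309-q
    for z in(13,45,65):
        X=o+R@np.array([85*np.sin(a)*m,(-44-85*np.cos(a))*m,z*m])
        print(q,z,((proj(T,X)-[295,160]+.5)*8-.5).round(),((proj(S,X)-[205,225]+.5)*6-.5).round(),X.round(3))
for X in([0,0,0],[23.75,0,8.5],[-23.75,0,8.5],[0,-44,27]):
    X=o+R@(np.array(X)*m);print(X.round(4),((proj(T,X)-[295,160]+.5)*8-.5).round(),((proj(S,X)-[205,225]+.5)*6-.5).round())
# ring mask ellipse top
im=T["image"]
for c0 in (200,):
  mk=(im.min(2)>150).astype(np.uint8); mk[:160]=0;mk[230:]=0;mk[:,:320]=0;mk[:,350:]=0
  ys,xs=np.nonzero(mk);print("ring bright",xs.min(),xs.max(),ys.min(),ys.max(),xs.mean(),ys.mean())
# chuck
mk=(im.min(2)>165)
ys,xs=np.nonzero(mk[200:232,180:215]);xs=xs+180;ys=ys+200
print(np.c_[xs,ys].tolist())
E
```

```text
[ 0.54422421 -0.16233262 -0.10500928] -6.016588800337141
[[-0.23 -0.23]
 [ 0.94  0.71]
 [-0.71  0.16]
 [ 0.93  0.61]
 [ 0.41 -1.65]
 [-0.02  0.56]
 [ 0.57 -0.07]]
0 13 [552. 134.] [505. 177.] [ 0.602 -0.235  0.157]
0 45 [569. 170.] [458. 108.] [ 0.586 -0.233  0.185]
0 65 [580. 194.] [427.  64.] [ 0.576 -0.232  0.202]
0.2 13 [595. 154.] [488. 217.] [ 0.595 -0.25   0.154]
0.2 45 [613. 191.] [439. 148.] [ 0.579 -0.248  0.182]
0.2 65 [624. 214.] [408. 103.] [ 0.569 -0.247  0.199]
0.35 13 [623. 174.] [469. 248.] [ 0.588 -0.26   0.151]
0.35 45 [642. 211.] [419. 178.] [ 0.572 -0.259  0.179]
0.35 65 [654. 235.] [387. 134.] [ 0.562 -0.258  0.196]
[ 0.5442 -0.1623  0.105 ] [321. 318.] [326. 156.]
[ 0.5605 -0.164   0.1242] [334. 267.] [370. 117.]
[ 0.5195 -0.1597  0.1005] [314. 388.] [259. 162.]
[ 0.5262 -0.2047  0.1284] [456. 361.] [275. 187.]
ring bright 325 349 191 210 335.8181818181818 199.46060606060607
[[203, 210], [204, 210], [205, 210], [203, 211], [204, 211], [205, 211], [195, 212], [196, 212], [204, 212], [205, 212], [206, 212], [195, 213], [196, 213], [197, 213], [198, 213], [199, 213], [205, 213], [206, 213], [207, 213], [198, 214], [199, 214], [205, 214], [206, 214], [207, 214], [193, 215], [199, 215], [200, 215], [205, 215], [206, 215], [207, 215], [199, 216], [200, 216], [205, 216], [206, 216], [207, 216], [194, 217], [198, 217], [199, 217], [200, 217], [205, 217], [206, 217], [207, 217], [194, 218], [195, 218], [196, 218], [197, 218], [198, 218], [199, 218], [205, 218], [206, 218], [207, 218], [195, 219], [196, 219], [197, 219], [205, 219], [206, 219], [204, 220], [205, 220], [206, 220], [203, 221], [204, 221], [205, 221], [206, 221], [202, 222], [203, 222], [204, 222], [205, 222], [200, 223], [201, 223], [202, 223], [203, 223], [204, 223], [200, 224], [201, 224], [202, 224]]
```

```bash
python3 - <<'E'
from h import *
T=load("top0.npz");S=load("side0.npz");m=1e-3
# fixture refit with additional points
pts=[(0,[212,168],[52,46,-6]),(0,[520,187],[52,-66,-6]),(0,[178,428],[-52,46,-6]),(0,[472,450],[-52,-66,-6]),
(1,[460,48],[52,46,-6]),(1,[230,130],[-52,46,-6]),(1,[187,345],[-52,-66,-6]),(0,[326,316],[0,0,0]),(0,[455,352],[0,-44,27]),(1,[333,153],[0,0,0]),(1,[270,188],[0,-44,27])]
def uv(w,p): return crop(p,295,160,8) if w==0 else crop(p,205,225,6)
def res(v):
    R=headR(v[2]);o=np.array([v[0],v[1],.105])
    return np.array([proj(T if w==0 else S,o+R@(np.array(X)*m))-uv(w,p) for w,p,X in pts]).ravel()
s=least_squares(res,[.45,-.15,0],loss="soft_l1",f_scale=.4);print(s.x,np.degrees(s.x[2]));print(res(s.x).reshape(-1,2).round(2))
# rack plate corners in top crop: left/right ends of the plate
rp=crop([[88,308],[640,290],[655,520],[92,540]],170,165,8)
P=onz(T,rp,.062);print("rack",P.round(4),P.mean(0), np.linalg.norm(P[0]-P[1]),np.linalg.norm(P[1]-P[2]))
# nut: dark ring circle
im=T["image"];g=im.astype(int)
up=cv2.resize(im[205:230,185:212],None,fx=12,fy=12,interpolation=cv2.INTER_CUBIC);cv2.imwrite("pics/chuck.png",up[:,:,::-1])
# outline of nut dark: threshold
gm=im.max(2); mk=((gm<120)).astype(np.uint8)
cs,_=cv2.findContours(mk[200:232,180:212],cv2.RETR_EXTERNAL,cv2.CHAIN_APPROX_NONE)
c=max(cs,key=cv2.contourArea)[:,0]+[180,200];(u,r)=cv2.minEnclosingCircle(c.astype(np.float32));print("nut circle",u,r)
print("nut at z.124",onz(T,[u],.124))
ring=[[x,y] for y in range(208,228) for x in range(198,211) if im[y,x].min()>165 and np.hypot(x-u[0],y-u[1])>7]
ring=np.array(ring);Q=onz(T,ring,.084)
ctr=onz(T,[u],.124)[0,:2]
d=Q[:,:2]-ctr
a=np.degrees(np.arctan2(d[:,1],d[:,0]));o=np.argsort(a)
print(np.c_[ring,a.round(),(np.hypot(*d.T)*1e3).round(1)][o])
E
```

```text
[ 0.54456524 -0.16233649 -0.10046331] -5.75612339591376
[[-0.32 -0.28]
 [ 0.87  0.48]
 [-0.65  0.12]
 [ 1.    0.4 ]
 [ 0.47 -1.72]
 [ 0.02  0.6 ]
 [ 0.86  0.01]
 [-0.61  0.1 ]
 [ 0.13  0.94]
 [-1.05  0.42]
 [ 1.08 -0.16]]
rack [[0.5462 0.2825 0.062 ]
 [0.5485 0.0805 0.062 ]
 [0.4643 0.0767 0.062 ]
 [0.4616 0.2815 0.062 ]] [0.50515793 0.1802804  0.062     ] 0.20207697667860927 0.08427052339041964
nut circle (195.6999969482422, 215.89999389648438) 7.931049823760986
nut at z.124 [[0.50462896 0.23049269 0.124     ]]
[[ 200.   224.  -162.    22.6]
 [ 200.   223.  -160.    19.9]
 [ 201.   224.  -156.    23.7]
 [ 201.   223.  -152.    21.1]
 [ 202.   224.  -150.    25.1]
 [ 202.   223.  -146.    22.6]
 [ 202.   222.  -141.    20.3]
 [ 203.   223.  -141.    24.4]
 [ 204.   223.  -136.    26.4]
 [ 203.   222.  -136.    22.3]
 [ 204.   222.  -131.    24.4]
 [ 203.   221.  -130.    20.4]
 [ 205.   222.  -127.    26.7]
 [ 204.   221.  -126.    22.7]
 [ 205.   221.  -122.    25.1]
 [ 204.   220.  -119.    21.1]
 [ 206.   221.  -119.    27.6]
 [ 205.   220.  -116.    23.7]
 [ 206.   220.  -113.   
[... 206 characters left out ...]
.   -94.    24.4]
 [ 207.   217.   -94.    27.2]
 [ 207.   216.   -88.    27.2]
 [ 206.   216.   -88.    24.3]
 [ 205.   216.   -87.    21.5]
 [ 207.   215.   -82.    27.5]
 [ 206.   215.   -81.    24.7]
 [ 205.   215.   -80.    21.8]
 [ 207.   214.   -76.    28.1]
 [ 206.   214.   -74.    25.3]
 [ 205.   214.   -72.    22.6]
 [ 207.   213.   -71.    28.9]
 [ 206.   213.   -68.    26.2]
 [ 205.   213.   -66.    23.6]
 [ 206.   212.   -63.    27.5]
 [ 205.   212.   -60.    25. ]
 [ 204.   212.   -56.    22.6]
 [ 205.   211.   -54.    26.6]
 [ 204.   211.   -50.    24.3]
 [ 205.   210.   -50.    28.4]
 [ 204.   210.   -46.    26.3]
 [ 203.   211.   -45.    22.2]
 [ 203.   210.   -41.    24.4]]
```

View pics/chuck.png

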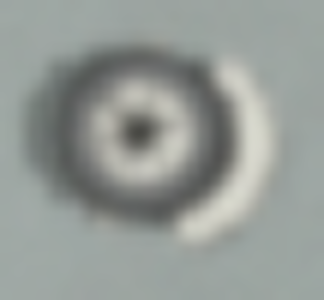

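```bash
python3 - <<'E'
from h import *
T=load("top0.npz");S=load("side0.npz")
A=onz(T,[[203.3,209.5],[199.7,224.9],[204.0,209.6],[200.2,225.0]],.084)
for i in(0,2):
  d=A[i]-A[i+1];m=A[i:i+2].mean(0);n=np.array([-d[1],d[0]])/np.hypot(*d[:2]);print(A[i:i+2].round(4),np.linalg.norm(d),np.degrees(np.arctan2(d[1],d[0])),"centre",m[:2]+n*.008)
# side view chuck
im=S["image"]
cv2.imwrite("pics/s_chuck.png",cv2.resize(im[150:215,225:265],None,fx=12,fy=9*12/9,interpolation=cv2.INTER_CUBIC)[:560,:,::-1])
for x in (.5046,):
  for z in (.062,.084,.104,.124,.131): print(z,proj(S,[.5046,.2285,z]),(proj(S,[.5046,.2285,z])-[225,150]+.5)*12)
E
```

```text
[[0.5245 0.2137 0.084 ]
 [0.4806 0.2245 0.084 ]] 0.04525953682115964 -13.715567797502837 centre [0.50443842 0.22688162]
[[0.5242 0.2117 0.084 ]
 [0.4802 0.223  0.084 ]] 0.04538683919200417 -14.43024012012735 centre [0.50421062 0.22513945]
0.062 [244.10367437 179.28407695] [235.24409248 357.4089234 ]
0.084 [243.87859731 173.22715849] [232.54316773 284.72590183]
0.104 [243.67001755 167.61418925] [230.04021054 217.370271  ]
0.124 [243.45755332 161.89668747] [227.4906398  148.76024968]
0.131 [243.38225298 159.87032387] [226.58703582 124.44388639]
```

View pics/s_chuck.png

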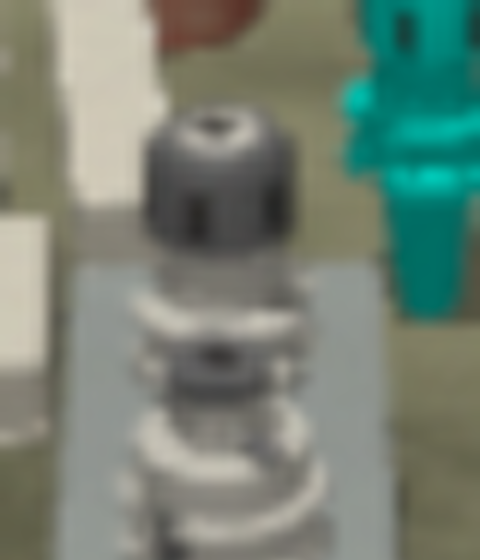

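```bash
python3 -m creep '[0.72,0.04,-0.032,0.01,0.02, 0.72,0.045,-0.036,0,0.03, 0.72,0.045,-0.036,0,0.03, 0.72,0.045,-0.036,0,0, 0.72,0.045,-0.036,0,0, 0.72,0.045,-0.036,0,0, 0.72,0.03,-0.024,0,0, 0.72,0,0,0,0]' 20
```

```text
time: 1.1
tool_pos: [0.4688, 0.2521, 0.2582]
tool_rot: [-3.137, -0.003, 2.903]
contact_force: [-0.1, 2.0, 0.2]
opening: 0.0664
```

```bash
python3 -m creep '[0.72,0.0354,-0.0236,0,0, 0.72,0,0,0,0, 0.72,0,0,-0.05,0, 0.72,0,0,-0.045,0, 0.72,0,0,0,0]' && python3 - <<'E'
from cell import telemetry, read_camera
import cv2,numpy as np
from h import *
ims=[]
P=telemetry.observe()["tool_pos"];print(P)
for n,b in(("side",(205,130,285,210)),("top",(150,170,250,250))):
    c=read_camera(n); x0,y0,x1,y1=b; ims.append(cv2.resize(c["image"][y0:y1,x0:x1,::-1],(400,400),interpolation=cv2.INTER_CUBIC))
cv2.imwrite("pics/a1.png",np.hstack(ims))
E
```

```text
time: 1.72
tool_pos: [0.5001, 0.2321, 0.1612]
tool_rot: [-3.138, -0.007, 2.906]
contact_force: [-0.1, 0.0, -0.4]
opening: 0.0663
[0.50009484 0.23210466 0.16115852]
```

View pics/a1.png

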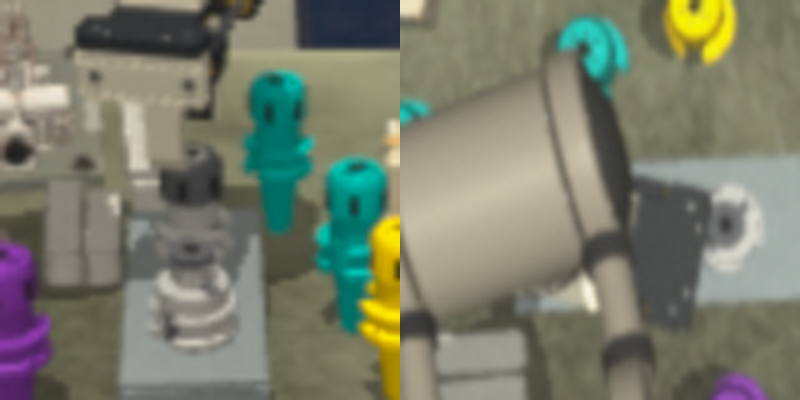

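The side view shows the near finger about 4 px left of the nut. That fits the jaw yaw plus the remaining 4 mm error in x. I'll correct it and descend.

```bash
python3 -m creep '[0.72,0.0042,-0.0036,0,0, 0.72,0.001,0,0,0, 0.72,0,0,-0.02,0, 0.72,0,0,-0.02,0,0.72,0,0,0,0]'
```

```text
time: 2.45
tool_pos: [0.5118, 0.2303, 0.1317]
tool_rot: [3.134, 0.012, 2.906]
contact_force: [-0.1, 1.1, -0.3]
opening: 0.0661
```

```bash
python3 -m creep '[0.72,0,0,0,0]'; python3 -m creep '[0.72,0,0,0,0]'; python3 -m creep '[0.72,0,0,0,0]'
```

```text
time: 2.58
tool_pos: [0.5125, 0.2305, 0.1329]
tool_rot: [3.133, 0.013, 2.905]
contact_force: [-0.0, 0.4, 0.3]
opening: 0.0661
time: 2.7
tool_pos: [0.5129, 0.2306, 0.1339]
tool_rot: [3.133, 0.015, 2.905]
contact_force: [0.4, -0.5, -0.5]
opening: 0.0664
time: 2.82
tool_pos: [0.5133, 0.2307, 0.1346]
tool_rot: [3.132, 0.016, 2.905]
contact_force: [-0.1, -0.3, -0.1]
opening: 0.0661
```

```bash
python3 -m creep '[0.72,-0.009,-0.002,-0.014,0]'; python3 -m creep '[0.72,0,0,0,0]';python3 -m creep '[0.72,0,0,0,0]'
```

```text
time: 2.95
tool_pos: [0.5055, 0.229, 0.1218]
tool_rot: [3.13, 0.019, 2.905]
contact_force: [0.1, -0.7, -0.8]
opening: 0.0661
time: 3.08
tool_pos: [0.5047, 0.2288, 0.1214]
tool_rot: [3.131, 0.017, 2.905]
contact_force: [0.8, -0.1, 0.2]
opening: 0.066
time: 3.2
tool_pos: [0.5053, 0.229, 0.1221]
tool_rot: [3.13, 0.018, 2.905]
contact_force: [0.5, 0.1, -0.5]
opening: 0.0662
```

```bash
python3 -m creep '[0.4,0,0,0,0, 0.3,0,0,0,0, 0.3,0,0,0,0, 0.3,0,0,0,0]' 25; python3 -m creep '[0.3,0,0,0,0,0.3,0,0,0,0]'
```

```text
time: 3.7
tool_pos: [0.5062, 0.2286, 0.1232]
tool_rot: [3.131, 0.02, 2.905]
contact_force: [0.9, 0.9, -1.5]
opening: 0.0396
time: 3.95
tool_pos: [0.5062, 0.2287, 0.1231]
tool_rot: [3.131, 0.02, 2.905]
contact_force: [-1.1, -0.9, 0.6]
opening: 0.0396
```

```bash
python3 -m creep '[0.3,0,0,0.02,0, 0.3,0,0,0.04,0, 0.3,0,0,0.045,0, 0.3,0,0,0.03,0, 0.3,0,0,0,0]'; python3 - <<'E'
from h import *
R=headR(-.1005);o=np.array([.5446,-.1623,.105])
print("head z",R[:,2],"x",R[:,0])
def tcp(th,xt,d):  # th tilt from vertical deg toward front
    b=np.radians(30-th); tip=np.array([xt,0,-d]); nut=tip+100*np.array([np.sin(b),0,np.cos(b)])
    return (o+R@nut*1e-3+[0,0,.008]).round(4)
for a in [(0,-3,-20),(0,-4,0),(0,-5,8),(5,-5,10),(10,-4,12),(15,-3,14),(20,-2,18),(25,-1,22),(30,0,26),(30,0,39.5),(30,0,48)]: print(a,tcp(*a))
E
```

```text
time: 4.58
tool_pos: [0.5034, 0.2287, 0.2578]
tool_rot: [3.134, 0.012, 2.906]
contact_force: [0.2, -0.4, -4.1]
opening: 0.0396
head z [-0.49747706  0.05016545  0.8660254 ] x [ 0.86165555 -0.08688911  0.5       ]
(0, -3, -20) [ 0.5321 -0.161   0.2288]
(0, -4, 0) [ 0.5412 -0.162   0.211 ]
(0, -5, 8) [ 0.5443 -0.1623  0.2036]
(5, -5, 10) [ 0.5366 -0.1615  0.2015]
(10, -4, 12) [ 0.5298 -0.1608  0.1991]
(15, -3, 14) [ 0.5232 -0.1601  0.196 ]
(20, -2, 18) [ 0.5178 -0.1596  0.1904]
(25, -1, 22) [ 0.5126 -0.1591  0.1841]
(30, 0, 26) [ 0.5078 -0.1586  0.1771]
(30, 0, 39.5) [ 0.5145 -0.1593  0.1654]
(30, 0, 48) [ 0.5187 -0.1597  0.158 ]
```

```bash
python3 -m creep '[0.3,0.004,-0.03,0,0.02, 0.3,0.004,-0.05,0,0.02, 0.3,0.004,-0.05,0,0.02, 0.3,0.004,-0.05,0,0.02, 0.3,0.004,-0.05,0,0.02, 0.3,0.004,-0.05,0,0.02, 0.3,0.004,-0.04,0,0.015, 0.3,0,-0.02,0,0, 0.3,0,0,0,0]';python3 -m creep '[0.3,0,0,0,0]'
```

```text
time: 5.7
tool_pos: [0.5236, -0.1198, 0.2366]
tool_rot: [3.131, -0.018, 3.047]
contact_force: [0.1, -0.0, -3.2]
opening: 0.0394
time: 5.82
tool_pos: [0.523, -0.1191, 0.2351]
tool_rot: [3.13, -0.02, 3.047]
contact_force: [0.3, -0.2, -3.6]
opening: 0.0398
```

```bash
python3 -m creep '[0.3,0.005,-0.021,0.001,0, 0.3,0.006,-0.02,0.001,0, 0.3,0,0,0.001,0]' && python3 - <<'E'
from cell import telemetry, read_camera
import cv2,numpy as np
from h import *
ims=[]
s=telemetry.observe();P=s["tool_pos"];print(P,s["tool_rot"])
for n,b in(("side",(215,170,315,270)),("top",(285,150,385,250))):
    c=read_camera(n); np.savez(f"{n}1.npz",**c); x0,y0,x1,y1=b; ims.append(cv2.resize(c["image"][y0:y1,x0:x1,::-1],(400,400),interpolation=cv2.INTER_CUBIC))
    print(n,proj(c,P-[0,0,.106]),(proj(c,P-[0,0,.106])-[x0,y0])*4)
cv2.imwrite("pics/a2.png",np.hstack(ims));print(telemetry.observe()["tool_pos"])
E
```

```text
time: 6.2
tool_pos: [0.5349, -0.1609, 0.2375]
tool_rot: [3.13, -0.021, 3.05]
contact_force: [-0.1, -0.0, -3.4]
opening: 0.0397
[ 0.53490966 -0.16090672  0.2374716 ] [ 3.12988766 -0.02072706  3.05014659]
side [254.41471618 240.77414349] [157.6588647  283.09657397]
top [335.98813427 201.83356392] [203.95253708 207.33425568]
[ 0.5344956 -0.1595784  0.2376018]
```

View pics/a2.png

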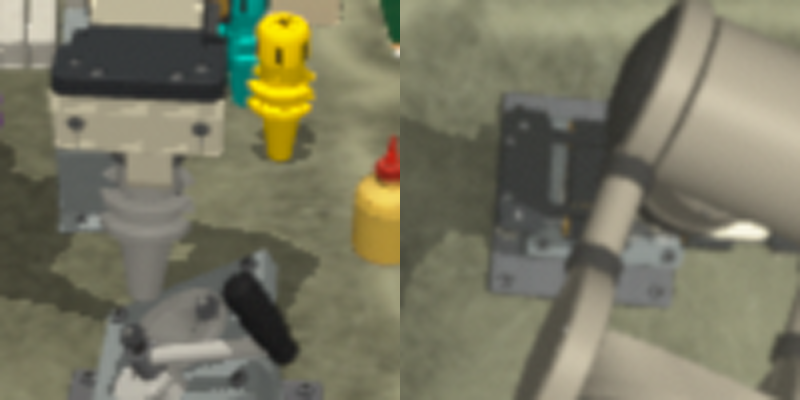

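```bash
python3 - <<'E'
from h import *
S=load("side1.npz");P=np.array([.5349,-.1609,.2375])
im=S["image"];cv2.imwrite("pics/a2s.png",cv2.resize(im[195:275,225:305],None,fx=8,fy=8,interpolation=cv2.INTER_CUBIC)[:600,:,::-1])
for n,d in (("tcp",0),("tips",-.025),("flangetop",-.036),("flangebot",-.058),("tip",-.106)):
    print(n,((proj(S,P+[0,0,d])-[225,195]+.5)*8).round())
R=headR(-.1005);o=np.array([.5446,-.1623,.105])
print("nose",((proj(S,o)-[225,195]+.5)*8).round())
E
```

```text
tcp [232.  40.]
tips [234. 123.]
flangetop [235. 158.]
flangebot [236. 227.]
tip [239. 370.]
nose [276. 448.]
```

View pics/a2s.png

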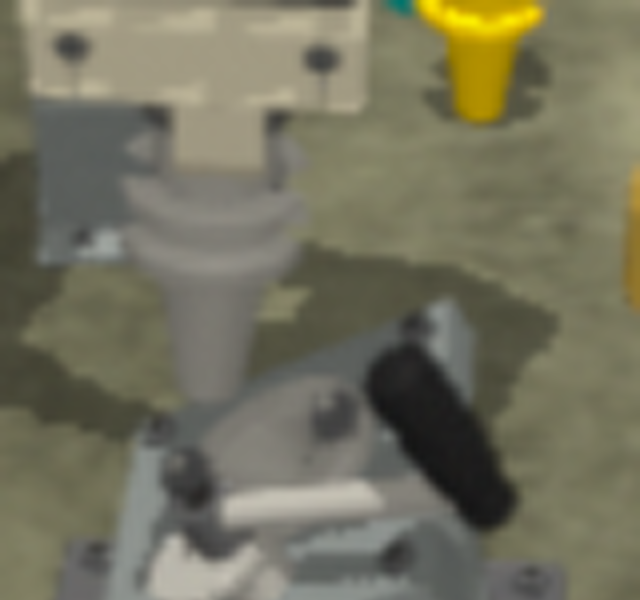

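```bash
python3 -m creep '[0.3,0.008,-0.002,-0.005,0, 0.3,0.008,-0.001,-0.009,0, 0.3,0,0,0,0]'; python3 -m creep '[0.3,0,0,-0.004,0,0.3,0,0,0,0]'
```

```text
time: 6.68
tool_pos: [0.5516, -0.1618, 0.2224]
tool_rot: [3.129, -0.021, 3.052]
contact_force: [0.3, 0.1, -2.8]
opening: 0.0395
time: 6.92
tool_pos: [0.5515, -0.1614, 0.2178]
tool_rot: [3.128, -0.022, 3.052]
contact_force: [-0.6, 0.0, -3.2]
opening: 0.0399
```

```bash
python3 -m creep '[0.3,0,-0.001,-0.007,0,0.3,0,0,-0.004,0]' ; python3 - <<'E'
from cell import telemetry, read_camera
from h import *
c=read_camera("side");np.savez("side2.npz",**c);im=c["image"];cv2.imwrite("pics/a3s.png",cv2.resize(im[195:275,225:305],None,fx=8,fy=8,interpolation=cv2.INTER_CUBIC)[:600,:,::-1])
s=telemetry.observe();print(s["tool_pos"],s["contact_force"])
E
```

```text
time: 7.18
tool_pos: [0.5513, -0.1625, 0.2066]
tool_rot: [3.129, -0.022, 3.052]
contact_force: [-0.9, 0.7, -2.9]
opening: 0.0396
[ 0.55114481 -0.16242786  0.20627707] [-1.39517658  0.40633872 -3.53463739]
```

View pics/a3s.png

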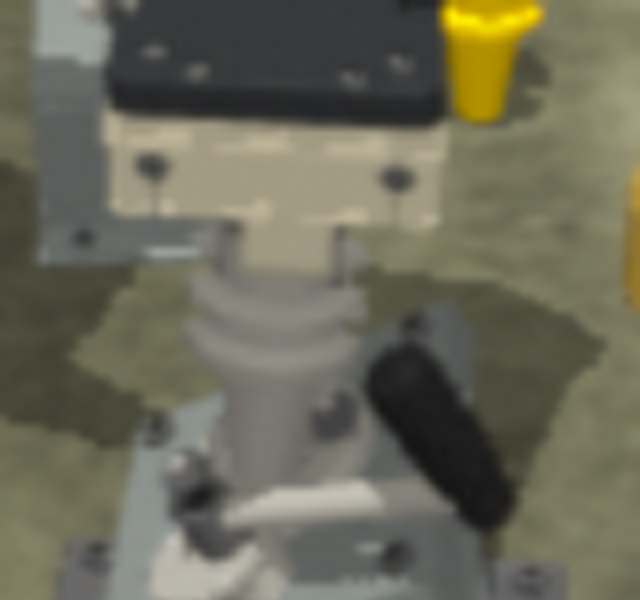

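```bash
python3 -m creep '[0.3,-0.003,0,-0.003,0]';python3 -m creep '[0.3,-0.006,0.0005,-0.002,0]';python3 -m creep '[0.3,-0.006,0.0005,-0.002,0]'
```

```text
time: 7.35
tool_pos: [0.5483, -0.1625, 0.2033]
tool_rot: [3.129, -0.022, 3.052]
contact_force: [0.6, -0.2, -3.0]
opening: 0.0398
time: 7.48
tool_pos: [0.5424, -0.1621, 0.2013]
tool_rot: [3.129, -0.021, 3.052]
contact_force: [1.6, 0.1, 1.0]
opening: 0.0393
time: 7.6
tool_pos: [0.5368, -0.1619, 0.2001]
tool_rot: [3.13, -0.018, 3.052]
contact_force: [1.6, -0.8, 0.4]
opening: 0.0393
```

```bash
python3 -m creep '[0.3,-0.006,0.0005,-0.003,0]';python3 -m creep '[0.3,-0.006,0.0005,-0.004,0]';python3 -m creep '[0.3,-0.005,0.0005,-0.004,0]'; python3 - <<'E'
from cell import telemetry, read_camera
from h import *
c=read_camera("side");np.savez("side3.npz",**c);im=c["image"];cv2.imwrite("pics/a4s.png",cv2.resize(im[195:275,225:305],None,fx=8,fy=8,interpolation=cv2.INTER_CUBIC)[:600,:,::-1])
s=telemetry.observe();print(s["tool_pos"],s["contact_force"])
E
```

```text
time: 7.72
tool_pos: [0.5309, -0.1617, 0.1978]
tool_rot: [3.131, -0.015, 3.052]
contact_force: [0.4, -0.8, 0.6]
opening: 0.0393
time: 7.85
tool_pos: [0.5248, -0.1614, 0.1941]
tool_rot: [3.131, -0.014, 3.052]
contact_force: [0.2, -0.9, 1.0]
opening: 0.0394
time: 7.98
tool_pos: [0.5194, -0.161, 0.19]
tool_rot: [3.132, -0.014, 3.052]
contact_force: [0.5, -0.1, -0.5]
opening: 0.0392
[ 0.5186075  -0.16078969  0.18934327] [ 1.24872564 -1.43866982 -1.02317757]
```

View pics/a4s.png

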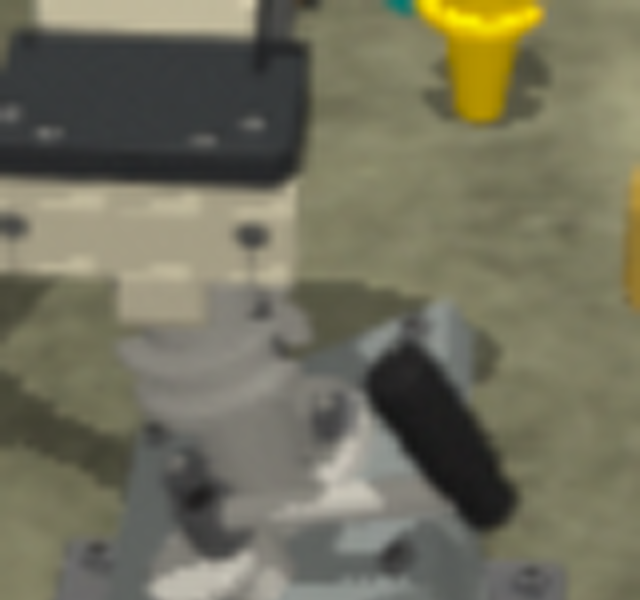

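```bash
python3 -m creep '[0.3,-0.003,0.0005,-0.005,0]';python3 -m creep '[0.3,-0.001,0.0005,-0.006,0]';python3 -m creep '[0.3,0.002,0,-0.006,0]';python3 -m creep '[0.3,0.003,0,-0.006,0]'; python3 - <<'E'
from cell import telemetry, read_camera
from h import *
c=read_camera("side");np.savez("side4.npz",**c);im=c["image"];cv2.imwrite("pics/a5s.png",cv2.resize(im[195:275,225:305],None,fx=8,fy=8,interpolation=cv2.INTER_CUBIC)[:600,:,::-1])
s=telemetry.observe();print(s["tool_pos"],s["contact_force"])
E
```

```text
time: 8.15
tool_pos: [0.5157, -0.1604, 0.1844]
tool_rot: [3.132, -0.014, 3.052]
contact_force: [2.5, -0.7, -0.1]
opening: 0.0395
time: 8.28
tool_pos: [0.5145, -0.16, 0.1779]
tool_rot: [3.132, -0.014, 3.052]
contact_force: [1.1, -1.7, -0.1]
opening: 0.0395
time: 8.4
tool_pos: [0.5165, -0.1601, 0.1715]
tool_rot: [3.132, -0.014, 3.052]
contact_force: [0.9, -1.2, -0.2]
opening: 0.0391
time: 8.52
tool_pos: [0.5194, -0.1608, 0.1652]
tool_rot: [3.133, -0.015, 3.052]
contact_force: [-3.8, -5.6, 8.0]
opening: 0.0396
[ 0.51955456 -0.16101598  0.16461868] [ 0.23538945 -5.33569252 -0.48142368]
```

View pics/a5s.png

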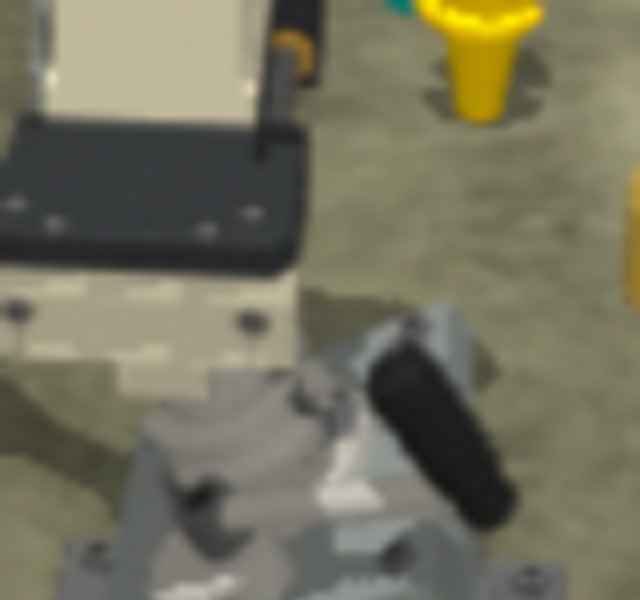

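```bash
python3 -m creep '[0.3,0.001,-0.0015,-0.002,0]';python3 -m creep '[0.3,0.0015,-0.001,-0.003,0]';python3 -m creep '[0.3,0.0015,0,-0.003,0]'
```

```text
time: 8.7
tool_pos: [0.5204, -0.1623, 0.1629]
tool_rot: [3.133, -0.016, 3.053]
contact_force: [-5.1, 3.1, 9.8]
opening: 0.0393
time: 8.82
tool_pos: [0.5207, -0.1627, 0.1604]
tool_rot: [3.132, -0.02, 3.053]
contact_force: [-10.9, 1.5, 13.9]
opening: 0.0398
time: 8.95
tool_pos: [0.5202, -0.1626, 0.1584]
tool_rot: [3.133, -0.025, 3.055]
contact_force: [-16.1, -1.4, 21.8]
opening: 0.0392
```

```bash
python3 - <<'E'
from cell import telemetry, read_camera
from h import *
c=read_camera("side");np.savez("side5.npz",**c);im=c["image"];cv2.imwrite("pics/a6s.png",cv2.resize(im[205:275,225:305],None,fx=8,fy=8,interpolation=cv2.INTER_CUBIC)[:600,:,::-1])
s=telemetry.observe();print(s["tool_pos"],s["contact_force"],s["torque"])
R=headR(-.1005);o=np.array([.5452,-.1623,.105])
for h in (0,8.5):
  for n,(x,z) in dict(fb_rear=(25,0),ft_rear=(25,22),fb_front=(-25,0),ft_front=(-25,22),nuttop=(0,69),nutb=(0,42)).items():
    print(h,n,((proj(c,o+R@np.array([x,0,z+h])*1e-3)-[225,205]+.5)*8).round())
E
```

```text
[ 0.51998076 -0.16262636  0.15817539] [-12.08866573  -1.26083866  15.99576336] [-0.39304457  1.89487486  0.08462204]
0 fb_rear [358. 336.]
0 ft_rear [317. 280.]
0 fb_front [201. 399.]
0 ft_front [159. 344.]
0 nuttop [146. 189.]
0 nutb [199. 261.]
8.5 fb_rear [342. 314.]
8.5 ft_rear [301. 257.]
8.5 fb_front [185. 378.]
8.5 ft_front [143. 323.]
8.5 nuttop [129. 166.]
8.5 nutb [183. 238.]
```

View pics/a6s.png

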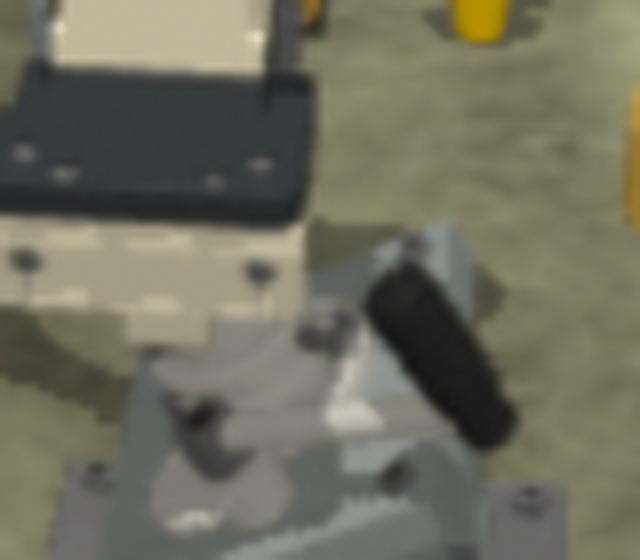

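```bash
python3 -m creep '[0.6,0,0,0,0, 0.6,0,0,0,0]';python3 -m creep '[0.6,-0.002,0,0.03,0,0.6,0,0,0.05,0,0.6,-0.03,0,0.05,0,0.6,-0.06,0,0.02,0,0.6,-0.06,0,0,0,0.6,-0.06,0,0,0,0.6,0,0,0,0]'; python3 - <<'E'
from cell import telemetry, read_camera
from h import *
ims=[]
for n,b in(("side",(225,205,305,275)),("top",(295,165,375,235))):
    c=read_camera(n); np.savez(f"{n}6.npz",**c);x0,y0,x1,y1=b; cv2.imwrite(f"pics/b_{n}.png",cv2.resize(c["image"][y0:y1,x0:x1,::-1],None,fx=8,fy=8,interpolation=cv2.INTER_CUBIC))
E
```

```text
time: 9.25
tool_pos: [0.5194, -0.1618, 0.1576]
tool_rot: [3.131, -0.028, 3.055]
contact_force: [-0.0, -0.8, 0.6]
opening: 0.0536
time: 10.12
tool_pos: [0.3024, -0.1587, 0.3074]
tool_rot: [3.127, -0.032, 3.058]
contact_force: [0.6, 0.4, 0.1]
opening: 0.0547
```

View pics/b_side.png

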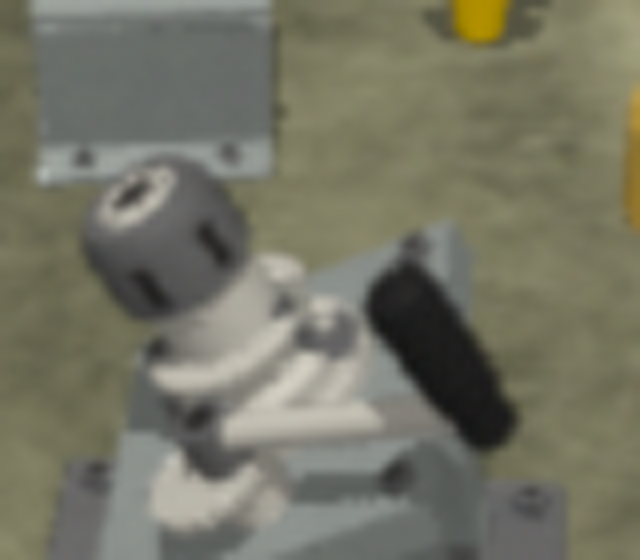

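View pics/b_top.png

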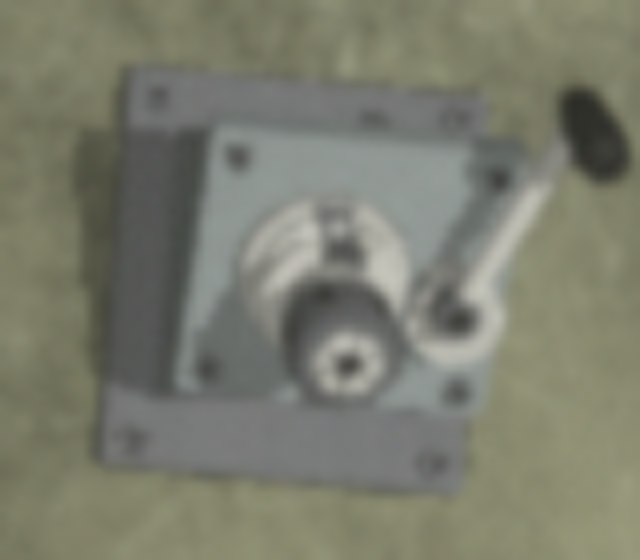

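```bash
python3 - <<'E'
from h import *
T=load("top6.npz");S=load("side6.npz")
R=headR(-.1005);o=np.array([.5452,-.1623,.105])
for h in (0,8.5):
  for n,X in dict(face=(0,0,69),slot_rear_top=(21,0,22),nose=(0,0,0),dog=(23.75,0,8.5)).items():
    p=o+R@(np.array(X)+[0,0,h if n[0] in'fs' else 0])*1e-3
    print(h,n,((proj(S,p)-[225,205]+.5)*8).round(),((proj(T,p)-[295,165]+.5)*8).round())
# triangulate the face centre
def tri(us,ut):
    a,d=ray(S,us);b,e=ray(T,ut);d=d[0];e=e[0]
    s=np.linalg.lstsq(np.c_[d,-e],b-a,rcond=None)[0];p=a+d*s[0];q=b+e*s[1];return (p+q)/2,np.linalg.norm(p-q)
P,g=tri(np.array([225,205])+np.array([135,195])/8-.5,np.array([295,165])+np.array([347,362])/8-.5)
print(P,g,R.T@(P-o)*1e3)
for d in [((327,322),(335,222))]:
  P,g=tri(np.array([225,205])+np.array(d[0])/8-.5,np.array([295,165])+np.array(d[1])/8-.5);print("rear dog",P,g,R.T@(P-o)*1e3)
E
```

```text
0 face [146. 189.] [346. 362.]
0 slot_rear_top [304. 285.] [338. 248.]
0 nose [279. 368.] [321. 276.]
0 dog [338. 316.] [334. 225.]
8.5 face [129. 166.] [349. 373.]
8.5 slot_rear_top [288. 263.] [341. 258.]
8.5 nose [279. 368.] [321. 276.]
8.5 dog [338. 316.] [334. 225.]
[ 0.50943216 -0.15948875  0.16350365] 0.0030198124960084155 [-1.81199787 -0.79155901 68.60035773]
rear dog [ 0.56044847 -0.16462469  0.12307924] 0.004084149793112971 [22.38053819 -0.78306238  7.95470271]
```

```bash
python3 - <<'E'
from h import *
T=load("top6.npz");S=load("side6.npz")
R=headR(-.1005);o=np.array([.5452,-.1623,.105])
def cen(c,b):
    x0,y0,x1,y1=b;m=(c["image"][y0:y1,x0:x1].max(2)<62).astype(np.uint8)
    n,l,s,ct=cv2.connectedComponentsWithStats(m);i=1+np.argmax(s[1:,4]);print(s[i]);return ct[i]+[x0,y0]
ut=cen(T,(360,170,376,192));us=cen(S,(268,234,292,263));print(ut,us)
a,d=ray(S,us);b,e=ray(T,ut);d=d[0];e=e[0];s=np.linalg.lstsq(np.c_[d,-e],b-a,rcond=None)[0];p=a+d*s[0];q=b+e*s[1];P=(p+q)/2
h=R.T@(P-o)*1e3;print(P,np.linalg.norm(p-q),h,"q",1.309-np.arctan2(h[0],-(h[1]+44)),np.hypot(h[0],h[1]+44))
def plan(q,zc=45,gap=0):
    A=1.309-q;H=o+R@np.array([85*np.sin(A),-44-85*np.cos(A),zc])*1e-3
    t=R@np.array([-np.cos(A),-np.sin(A),0]);th=t[:2]/np.hypot(*t[:2])
    p=H[:2]-th*(.0285+gap); ang=np.arctan2(th[1],th[0])%(2*np.pi)
    return np.r_[p,H[2]-.003+.025,ang+np.pi/2-np.pi]   # TCP xyz; tool yaw so that y || t : y dir = yaw-90
for q in [0,.1,.2,.4,.6,.8,1.,1.2,1.4,1.6]: print(q,plan(q).round(4))
print("pre",plan(.1,gap=.012).round(3))
E
```

```text
[ 6  7  7 10 46]
[  3   4  18  23 208]
[368.67391304 181.58695652] [279.62980769 249.03365385]
[ 0.58353869 -0.242955    0.17783369] 0.001552508827406485 [ 76.45962779 -76.40146857  39.95710895] q 0.13903394663113633 83.04173557807728
0 [ 0.5961 -0.2059  0.207   2.8131]
0.1 [ 0.5954 -0.2146  0.2057  2.7244]
0.2 [ 0.594  -0.2232  0.204   2.6341]
0.4 [ 0.5892 -0.2397  0.1995  2.4476]
0.6 [ 0.5818 -0.2549  0.1936  2.2509]
0.8 [ 0.572  -0.2683  0.1867  2.0427]
1.0 [ 0.5601 -0.2795  0.1789  1.8235]
1.2 [ 0.5464 -0.288   0.1706  1.596 ]
1.4 [ 0.5312 -0.2932  0.1621  1.3653]
1.6 [ 0.5151 -0.2947  0.1538  1.1373]
pre [ 0.6   -0.204  0.206  2.724]
```

```bash
python3 -m creep '[0,0.04,-0.006,0,-0.05,0,0.055,-0.008,0,-0.05,0,0.055,-0.008,0,-0.05,0,0.055,-0.008,0,-0.05,0,0.055,-0.008,0,-0.05,0,0.03,-0.006,0,-0.05,0,0,0,0,0,0,0,0,0,0]' 40;python3 -m creep '[0,0,0,0,0]'
```

```text
time: 11.22
tool_pos: [0.6152, -0.2004, 0.2977]
tool_rot: [3.125, -0.036, 2.758]
contact_force: [-0.5, -0.1, 0.6]
opening: 0.0004
time: 11.35
tool_pos: [0.6149, -0.2, 0.2974]
tool_rot: [3.125, -0.036, 2.758]
contact_force: [0.8, 0.3, -0.6]
opening: 0.0007
```

```bash
python3 -m creep '[0,-0.008,0,-0.02,0,0,-0.005,0,-0.03,0,0,0,0,-0.02,0,0,0,0,-0.004,0,0,0,0,0,0]';python3 -m creep '[0,0,0,0,0]'
```

```text
time: 11.98
tool_pos: [0.5995, -0.1998, 0.2263]
tool_rot: [3.125, -0.03, 2.758]
contact_force: [1.1, 0.3, 0.5]
opening: 0.0005
time: 12.1
tool_pos: [0.5998, -0.2, 0.2274]
tool_rot: [3.125, -0.028, 2.758]
contact_force: [0.3, -0.7, -0.5]
opening: 0.0
```

```bash
python3 -m creep '[0,0,0,-0.014,0,0,0,0,-0.008,0,0,0,0,0,0]';python3 - <<'E'
from cell import telemetry, read_camera
from h import *
ims=[]
for n,b in(("side",(225,190,325,275)),("top",(295,150,395,235))):
    c=read_camera(n);x0,y0,x1,y1=b; ims.append(cv2.resize(c["image"][y0:y1,x0:x1,::-1],None,fx=4,fy=4,interpolation=cv2.INTER_CUBIC))
cv2.imwrite("pics/c1.png",np.hstack(ims))
E
```

```text
time: 12.48
tool_pos: [0.6, -0.2001, 0.2048]
tool_rot: [3.125, -0.027, 2.758]
contact_force: [0.3, 0.3, -0.6]
opening: 0.0005
```

View pics/c1.png

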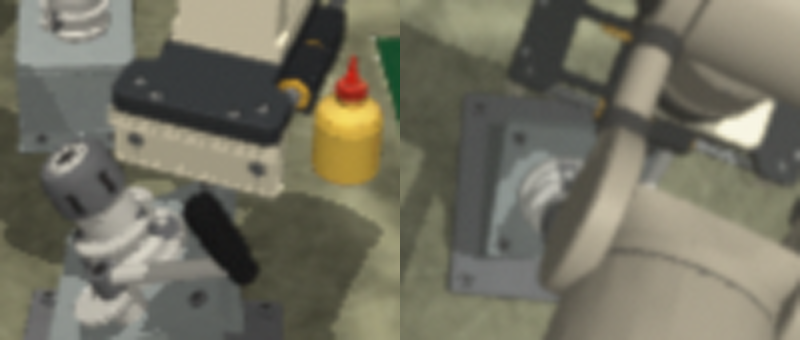

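```bash
python3 -m creep '[0,-0.002,-0.010,0,-0.04]';python3 -m creep '[0,-0.002,-0.009,-0.001,-0.05]';python3 -m creep '[0,-0.002,-0.008,-0.002,-0.05]';python3 -m creep '[0,-0.003,-0.008,-0.002,-0.08]'
```

```text
time: 12.7
tool_pos: [0.5985, -0.2101, 0.2058]
tool_rot: [3.125, -0.025, 2.717]
contact_force: [-0.4, 0.2, -0.4]
opening: 0.0004
time: 12.82
tool_pos: [0.5965, -0.22, 0.2051]
tool_rot: [3.125, -0.024, 2.664]
contact_force: [0.3, -0.6, -0.7]
opening: 0.0003
time: 12.95
tool_pos: [0.5945, -0.2288, 0.2034]
tool_rot: [3.125, -0.024, 2.61]
contact_force: [0.6, 1.5, 2.3]
opening: 0.0005
time: 13.08
tool_pos: [0.5919, -0.2376, 0.202]
tool_rot: [3.124, -0.022, 2.525]
contact_force: [1.8, 2.2, 1.9]
opening: 0.0003
```

```bash
python3 -m creep '[0,-0.003,-0.006,-0.003,-0.09,0,-0.0035,-0.0078,-0.003,-0.1]';python3 -m creep '[0,-0.0045,-0.007,-0.003,-0.1,0,-0.005,-0.0065,-0.0035,-0.1]';python3 -m creep '[0,-0.006,-0.0058,-0.004,-0.11]'
```

```text
time: 13.32
tool_pos: [0.5861, -0.2531, 0.1975]
tool_rot: [3.122, -0.019, 2.323]
contact_force: [0.2, 2.2, 2.3]
opening: 0.0004
time: 13.58
tool_pos: [0.577, -0.2684, 0.1923]
tool_rot: [3.119, -0.016, 2.111]
contact_force: [0.5, 1.2, 2.4]
opening: 0.0004
time: 13.7
tool_pos: [0.5714, -0.2754, 0.189]
tool_rot: [3.117, -0.014, 1.995]
contact_force: [2.0, -0.0, 1.0]
opening: 0.0003
```

```bash
python3 -m creep '[0,-0.006,-0.001,-0.005,-0.09,0,-0.006,-0.002,-0.005,-0.1]';python3 -m creep '[0,-0.007,-0.003,-0.004,-0.11,0,-0.007,-0.003,-0.004,-0.11]';python3 - <<'E'
from cell import telemetry, read_camera
from h import *
ims=[]
for n,b in(("side",(205,190,305,290)),("top",(305,150,405,250))):
    c=read_camera(n);x0,y0,x1,y1=b; ims.append(cv2.resize(c["image"][y0:y1,x0:x1,::-1],None,fx=4,fy=4,interpolation=cv2.INTER_CUBIC))
cv2.imwrite("pics/c2.png",np.hstack(ims))
E
```

```text
time: 13.95
tool_pos: [0.5604, -0.2816, 0.1809]
tool_rot: [3.112, -0.008, 1.792]
contact_force: [1.1, -0.4, 1.6]
opening: 0.0004
time: 14.2
tool_pos: [0.5475, -0.2905, 0.1742]
tool_rot: [3.106, -0.004, 1.559]
contact_force: [1.7, 0.0, -0.8]
opening: 0.0004
```

View pics/c2.png

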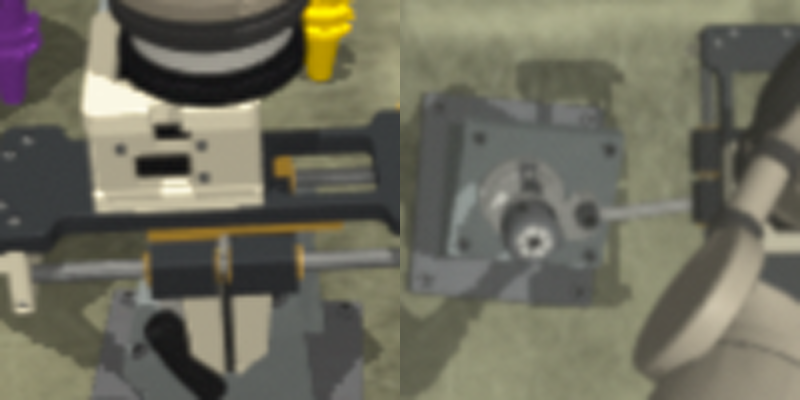

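```bash
python3 -m creep '[0,-0.008,-0.001,-0.005,-0.1,0,-0.008,-0.001,-0.005,-0.1]';python3 -m creep '[0,-0.008,-0.001,-0.004,-0.1]';python3 -m creep '[0,-0.008,-0.0005,-0.004,-0.1]';python3 -m creep '[0,-0.006,0,-0.004,-0.1]'
```

```text
time: 14.55
tool_pos: [0.5323, -0.295, 0.1657]
tool_rot: [3.102, -0.001, 1.359]
contact_force: [2.0, -2.1, 2.7]
opening: 0.0006
time: 14.68
tool_pos: [0.5249, -0.297, 0.1623]
tool_rot: [3.099, -0.0, 1.257]
contact_force: [3.3, 0.2, 0.1]
opening: 0.0001
time: 14.8
tool_pos: [0.5177, -0.2982, 0.1589]
tool_rot: [3.096, -0.0, 1.155]
contact_force: [4.0, 0.1, 0.1]
opening: -0.0002
time: 14.92
tool_pos: [0.5124, -0.2989, 0.1557]
tool_rot: [3.093, -0.0, 1.053]
contact_force: [3.1, -0.9, 3.5]
opening: 0.0007
```

```bash
python3 -m creep '[0,-0.005,0,-0.002,0,0,-0.001,0,0,0]';python3 - <<'E'
from cell import telemetry, read_camera
from h import *
ims=[]
for n,b in(("side",(205,190,305,290)),("top",(305,150,405,250))):
    c=read_camera(n);x0,y0,x1,y1=b; ims.append(cv2.resize(c["image"][y0:y1,x0:x1,::-1],None,fx=4,fy=4,interpolation=cv2.INTER_CUBIC))
cv2.imwrite("pics/c3.png",np.hstack(ims))
E
```

```text
time: 15.18
tool_pos: [0.5073, -0.2995, 0.1544]
tool_rot: [3.09, -0.001, 1.057]
contact_force: [2.7, -0.4, -0.7]
opening: 0.0004
```

View pics/c3.png

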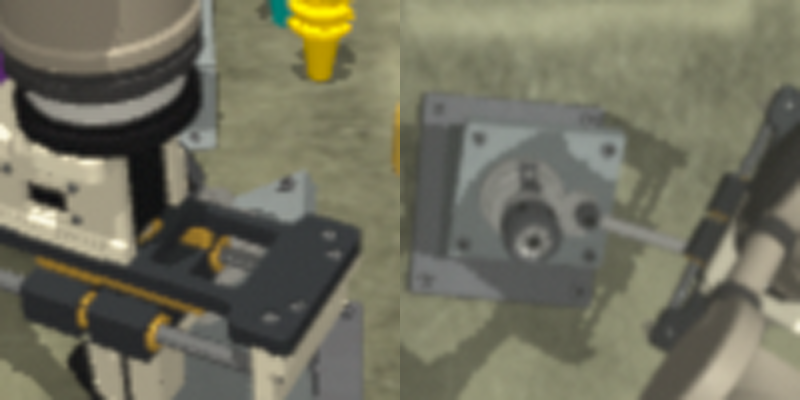

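```bash
python3 -m creep '[0,0.010,0.002,0.002,0,0,0.010,0.002,0.005,0,0,0,0,0.03,0,0,0,0,0.05,0,0,0,0,0.05,0,0,-0.03,-0.03,0.03,0,0,-0.05,-0.03,0,0,0,-0.05,-0.03,0,0,0,-0.05,-0.03,0,0,0,-0.03,0,0,0,0,0,0,0,0]';python3 - <<'E'
from cell import telemetry, read_camera
from h import *
ims=[]
for n,b in(("side",(205,190,305,290)),("top",(300,160,400,260))):
    c=read_camera(n);np.savez(f"{n}9.npz",**c);x0,y0,x1,y1=b; ims.append(cv2.resize(c["image"][y0:y1,x0:x1,::-1],None,fx=4,fy=4,interpolation=cv2.INTER_CUBIC))
    cv2.imwrite(f"pics/{n}9.png",c["image"][:,:,::-1])
cv2.imwrite("pics/c4.png",np.hstack(ims))
E
```

```text
time: 16.65
tool_pos: [0.3146, -0.4148, 0.3279]
tool_rot: [3.099, 0.003, 1.066]
contact_force: [-0.2, 0.5, -0.0]
opening: 0.0006
```

View pics/c4.png

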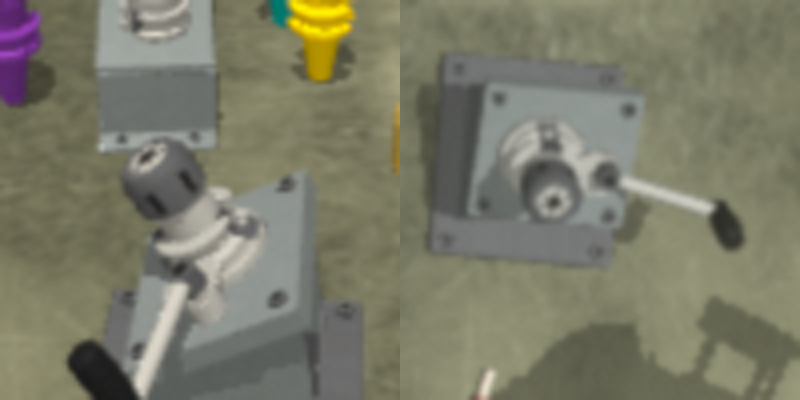

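View pics/top9.png

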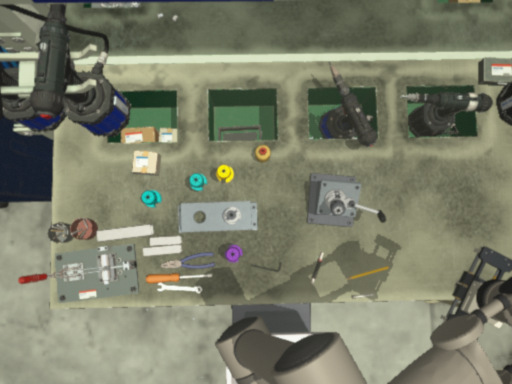

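Measure the final lever angle and the chuck's height.

```bash
python3 - <<'E'
from h import *
T=load("top9.npz");S=load("side9.npz")
R=headR(-.1005);o=np.array([.5452,-.1623,.105])
def tri(us,ut):
    a,d=ray(S,us);b,e=ray(T,ut);d=d[0];e=e[0]
    s=np.linalg.lstsq(np.c_[d,-e],b-a,rcond=None)[0];p=a+d*s[0];q=b+e*s[1];return (p+q)/2,np.linalg.norm(p-q)
def cen(c,b):
    x0,y0,x1,y1=b;m=(c["image"][y0:y1,x0:x1].max(2)<62).astype(np.uint8)
    n,l,s,ct=cv2.connectedComponentsWithStats(m);i=1+np.argmax(s[1:,4]);print(s[i]);return ct[i]+[x0,y0]
P,g=tri(cen(S,(215,270,242,305)),cen(T,(374,205,392,225)));h=R.T@(P-o)*1e3
print(P,g,h,"q",1.309-np.arctan2(h[0],-(h[1]+44)),np.hypot(h[0],h[1]+44))
P,g=tri(np.array([205,190])+np.array([151,158])/4-.4,np.array([300,160])+np.array([152,202])/4-.4);print("face",P,g,R.T@(P-o)*1e3)
x0,y0,x1,y1=230,215,280,275
cv2.imwrite("pics/d.png",cv2.resize(S["image"][y0:y1,x0:x1,::-1],None,fx=10,fy=10,interpolation=cv2.INTER_CUBIC))
# change check: rack/arbor/bottle/carton
T0=load("top0.npz")
for n,(a,b,c,d) in dict(arbor=(220,200,245,230),bottle=(250,140,275,165),carton=(125,145,165,180)).items():
    print(n,np.abs(T["image"][b:d,a:c].astype(int)-T0["image"][b:d,a:c]).mean())
E
```

```text
[  7   6  20  22 219]
[ 4  6  7 10 39]
[ 0.49189345 -0.2857088   0.12770087] 0.0014444864951608754 [ -23.85856668 -128.13439164   39.98746096] q 1.585322435529147 87.45185567662521
face [ 0.51000389 -0.15883937  0.16220075] 0.0001499683814640727 [-2.02723932 -0.08808718 67.22016686]
arbor 4.0986666666666665
bottle 3.1957333333333335
carton 3.6547619047619047
```

View pics/d.png

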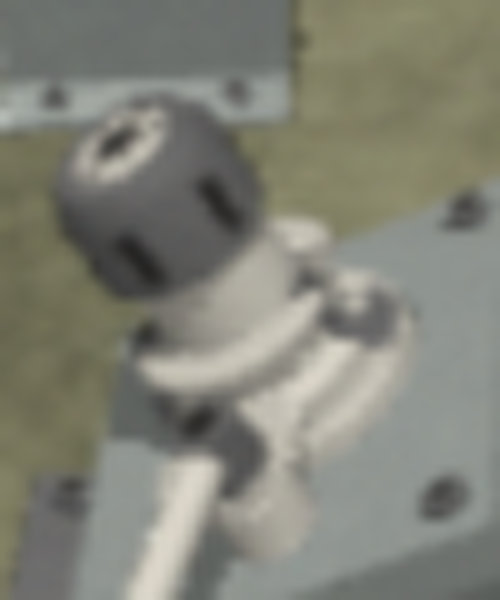

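The chuck looks seated, the rear dog stands in its slot, and the lever is at about 1.59 rad. Handing in.

```bash
python3 -c "
from cell import workorder
print(workorder.hand_in())"
```

```text
the job is handed in; nothing more can be done
None
```

The collet chuck is out of the rack and seated in the leaning socket, with the cam lever swung closed and the arm clear. I handed in at about 16.7 s; no verdict is reported.

The tool can only point straight down, so I gripped the chuck lightly by its nut. The socket then tipped it to about 30 degrees as I lowered it. I released it, then pushed the lever handle round with closed fingers and backed off.

**Last checks, from the two cameras:**
- **Seating:** the nut's end face triangulates to 67 to 69 mm above the nose. Home is 69 mm; resting on the dogs would read 77.5 mm. The rear dog is visible standing in its slot.
- **Lever:** the angle measures about 1.59 rad, and it is tight from 1.45. The force on the lever rose from about 2 N to about 4 N as it closed. Both are estimates; I did not test the clamping by pulling on the chuck.
- **Everything else:** the arbor, bottle and carton look unchanged in the top view. The largest force reading was about 27 N, taken while seating the chuck.

**Disagreements:**
- The nut's end face measures about 2 mm off the socket axis towards the front, which is within the calibration error.
- In the gripper, the chuck sat about 6 mm from where the tool pose put it. I corrected for that before inserting it.

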